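# Swap the reagent cartridge in a push-push bay

## Robot

A 7-joint arm with a two-finger parallel gripper is mounted at the origin on the work surface. World frame = base frame: x ahead of the robot, y to its left, z up, the work surface at z = 0. Lengths are in mm, angles in rad, forces in N, time in s.
With the tool pointing down it reaches from about 425 to 875 mm from the base axis. Payload 8.4 kg.
Tool frame: the origin (TCP) lies midway between the tips of the shut fingers; the grasp point (between the pads) lies 19 mm behind it; z points along the fingers, y is the line along which they close (so a half turn about z gives the same grasp; the last joint's range is limited). The gripper opens to 87 mm and grips with 3 to 60 N. Pads are 19 mm wide; open, the fingers measure 117 mm over their backs; the gripper's body (75 mm by 190 mm) begins 51 mm behind the grasp point.
Start: joints at [1.171, 0.333, 0.04, 1.465, -0.013, 1.343, -0.059], TCP at [192.562, -620.792, 222.546] pointing down, gripper open.
Joint ranges: [-2.58, 2.58], [-0.38, 2.09], [-1.3, 1.39], [0.25, 2.4], [-1.5, 4.64], [0.08, 2.09], [-2.65, 2.65]. Speed limits (rad/s): [2.22, 2.22, 2.79, 2.79, 3.14, 3.14, 3.14].

## Interface

Orientations are given as a unit quaternion [x, y, z, w].
In Python, from workcell import readout, optics, robot gives the robot as it stands.
- The arm moves only by the tool send_rows, never from a script. Its argument "deltas" is a list of rows, each a list of 2 entries, a list of its own where there are three numbers: the shift along the world's x, y, z in m, then the turn, a rotation vector about the world's x, y, z in rad. A call has 1 to 10 rows; each row shifts and turns the commanded pose from where the row before left it; what a row does not reach is not made up. A row lasts 1/8 s, in which the tool goes at most 62.5 mm and 10.7 degrees, less where a joint would pass 70% of its speed; a pose out of reach is approached as far as the arm can. A call with a gripper value outside its range is refused whole. "fingers" is the closure, from 0 (fully open) to 1 (shut), set as the call begins (left out, the last holds). The fingers move at their own pace and stop on an object; "force" is the grip in N (left out, the last holds). Time passes only in rows, so rows that do not move let the fingers close. It gives the time, the measured TCP pose, the force, the opening and the grip force at its end, in the units of the state.
- readout.read_state(): the state, without advancing time (a new reading comes with each control period).
- optics.read_camera(name): name is "scene" or "top"; returns a dict with "pixels" (420x560x3 uint8, red, green, blue), "K" (3x3 intrinsics, pixels), "world_to_cam" (4x4, takes a point from world to camera coordinates). Camera axes: x right, y down, z forward; pixel columns grow to the right and rows downward; lengths in mm; the calibration is good to about 2 mm. A picture is of the moment at which its call begins. There is no depth.
- robot.sign_off(): hands the job in; it is judged then, once.
Trained networks look in a picture, given as the dict that the camera call returned (one of the last four; its "shot" number tells which), for a name from the list of things; names that differ only in an ending like _2 or _b are one class to them, and where a whole thing is asked for, a point or a joint stands for the part that bears it (a point fixed in the world has none). Each returns a list of dicts, best first, with "p" (0 to 1); they miss things now and then, are a little off and sometimes report something else, mostly with a low value. They report only what shows in the picture. A call takes as long as a camera call.
- optics.search_frame(picture, label): "xyz" ([x, y, z] in mm, in the coordinates of the camera as it stood for that picture, good to about 4 mm: the middle of the surface that is visible of it).
The state is a dict: "clock": time; "qpos": joint angles; "qd": joint speeds; "tau": joint torques, N m; "eef_pos": TCP position; "ee_rot": TCP orientation; "ft_force": force on the tool from outside, world axes, zero at the start; "torque": the same for the moment, N m; "width": finger opening in mm; "gripper_force": force on a finger pad.
Only numpy, scipy, OpenCV 4.12 (cv2) and the standard library are available. Lean on these libraries where they do the work, as an engineer would, in place of code of your own. Each camera call takes 0.05 s, during which the arm holds its last target. There are 200 camera calls.

## Task

Change the cartridge in the white reader: press the used orange-topped cartridge down until the catch lets go and it pops up, take it out and stand it upright in the yellow tray. Then put the blue-topped cartridge into the bay and press it down until the catch keeps it down by itself. Feel for the end of the travel and do not force it; leave the green-topped cartridge and everything else where they are.

Things in the scene. Friction and masses are not known exactly. Their poses are not given: they have to be found in the camera images.
- station: White reader, blue foot, a fixed box 150 (x) x 120 (y) mm, 85 mm high; origin at the centre of its underside. Its bay is a push-push catch: press the cartridge down to the end of the travel and let go, and it stays held; press right down again and let go, and it rises 20 mm. The spring takes 4 to 10 N; at the firm stop the force climbs steeply; 14 to 25 N is a sound press, over 35 N forces it.
- bay_mouth (a point): Centre of the bay's mouth, level with the reader's flat top. z up, x along the slot's length, y across. The slot is 63 x 43 mm with a 6 mm 45-degree lead-in round it (75 x 55 mm at the top); a cartridge goes in upright, its length along x, either way round, and stands on a sprung plate (joint ejector).
- ejector (a joint): Sprung plate in the bay, m, positive downwards: about -0.001 = held by the catch (cartridge top 11 mm above the reader's top), -0.020 = up (30 mm above), over 0 = pressed past that. The stop at the end of its travel lies 7 to 14 mm past 0, differs from time to time and cannot be seen: feel for it; stopping 2 mm short does not work the catch.
- spent_center (a point): Centre of the used cartridge: a white block with an orange top with black dots, 60 (x) x 40 (y) x 60 (z) mm, 120 g, z up. The point is half-way up, 30 mm above its underside. At the start it is held down in the bay.
- fresh_center (a point): Centre of the new cartridge: same block with a blue top with white dots; same size, same axes. It stands in one of the two nests of the purple stand.
- other_center (a point): Centre of another cartridge with a green top, same size, in the other nest of the stand; it stays there.
- stand: Purple stand, fixed, 174 (x) x 64 (y) mm. Origin at the centre of its underside. Two nests end to end along x, 90 mm apart; their floor is 8 mm up, their rims 18 mm up.
- tray: Yellow open tray, fixed, 150 (x) x 120 (y) x 35 mm high outside, walls and floor 4 mm thick. Origin at the centre of its underside.
- reagent: Amber reagent bottle, loose, 60 mm across, 130 mm high, origin under it.
- beaker: Clear beaker, loose, 70 mm across, 85 mm high, origin under it.
- jar: Glass jar with a red lid, loose, 70 mm across, 70 mm high, origin under it.

How it is judged (in metres and radians):
On the way, in this order (a step that is already met when the one before it is completed fails the run):
1. the used cartridge is pressed, the catch lets go and the plate comes up with it (value of joint ejector below -0.015 m and horizontal distance between spent_center and bay_mouth below 0.008 m), for 0.1 s.
2. the used cartridge stands upright in the tray (horizontal distance between spent_center and tray below 0.06 m and z of spent_center in the frame of tray below 0.042 m and angle between spent_center's own z axis and vertical below 0.15 rad and contact force between the fingers and spent below 0.1 N), for 0.2 s.
3. the new cartridge is in the bay and pressed past the held height (value of joint ejector above 0.003 m and horizontal distance between fresh_center and bay_mouth below 0.006 m).
At the end, for the whole second after the job is handed in: The new cartridge sits in the bay with the plate held by the catch (within 3 mm of its held height) and centred within 6 mm, and the used one stands upright (within 0.15 rad) on the floor of the tray, its centre within 60 mm of the tray's; both at rest (value of joint ejector between -0.003 and 0.003 m and horizontal distance between fresh_center and bay_mouth below 0.006 m and z of fresh_center in the frame of bay_mouth below -0.016 m and linear speed of each of fresh, spent below 0.01 m/s and horizontal distance between spent_center and tray below 0.06 m and z of spent_center in the frame of tray below 0.042 m and angle between spent_center's own z axis and vertical below 0.15 rad); the robot touches nothing.
It fails at once if the bay is forced: the used cartridge is pressed on the plate with more than 35 N (contact force between spent and ejector above 35 N).
It fails at once if the bay is forced: the new cartridge is pressed on the plate with more than 35 N (contact force between fresh and ejector above 35 N).
It fails at once if the green cartridge is moved by more than 20 mm (distance of other_center from where it was at the start of the episode above 0.02 m).
It fails at once if the bottle, beaker or jar is moved by more than 30 mm (distance of any of reagent, beaker, jar from where it was at the start of the episode above 0.03 m).
It also fails if it takes over 72 s, if anything falls off the work surface, if the arm or the gripper's body presses on something with over 40 N, if the wrist force passes 120 N, or if a joint passes its speed limit or range.

## Working session

There is one attempt and no reset: what is moved stays moved. The work goes in short steps, Python scripts to look and compute and a tool call to move; the robot and the scene stay as the last step left them, time stands still between calls to the robot, and variables do not carry over. Pictures are saved under pics/ and viewed, at most 10 in all, crops included, and the job is handed in when it is done.

Besides the shell and the picture viewer there is one more tool, called after "Call:" by a JSON object that holds its "api" and its "payload". send_rows: Moves the arm, as the interface text tells. Its arguments: {"type":"object","properties":{"deltas":{"type":"array"},"fingers":{"type":"number"},"force":{"type":"number"}},"required":["deltas"]}

```bash
mkdir -p pics; cat > h.py <<'E'
from workcell import readout, optics, robot
import numpy as np, cv2
def shot(n,f=None):
    p=optics.read_camera(n)
    if f: cv2.imwrite('pics/'+f,cv2.cvtColor(p['pixels'],cv2.COLOR_RGB2BGR))
    return p
def back(p,uv,z):
    K=np.array(p['K']);T=np.array(p['world_to_cam']);R=T[:3,:3];c=-R.T@T[:3,3]
    d=R.T@np.linalg.inv(K)@np.array([uv[0],uv[1],1.]); return c+d*(z-c[2])/d[2]
def toW(p,x):
    T=np.array(p['world_to_cam']); return T[:3,:3].T@(np.array(x)-T[:3,3])
E
python3 - <<'E'
from h import *
s=readout.read_state(); print(s)
for n in('top','scene'):
    p=shot(n,n+'0.png'); print(n,toW(p,[0,0,0]))
    for l in['station','spent_center','fresh_center','other_center','stand','tray','reagent','beaker','jar']:
        for r in optics.search_frame(p,l)[:1]: print(l,round(r['p'],2),toW(p,r['xyz']).round(1))
E
```

```text
{'clock': 0.0, 'qpos': array([ 1.17079799,  0.33386519,  0.03986742,  1.46631136, -0.01339406,
        1.34330753, -0.05852554]), 'qd': array([-0.00201449,  0.00041244, -0.00113382, -0.00101273, -0.00025607,
        0.000279  ,  0.00068344]), 'tau': array([ 2.73947035e-04, -6.56362724e+01,  1.33538615e+00, -4.03806067e+01,
       -5.97895612e-02,  4.48521052e-02,  1.60838053e-04]), 'eef_pos': array([ 192.41010608, -620.35439695,  221.66912752]), 'ee_rot': array([ 9.88713713e-01,  1.49814999e-01, -1.77031012e-04, -7.93282955e-04]), 'ft_force': array([-0.37877625,  0.91082811,  0.07435876]), 'torque': array([ 0.03836119, -0.05468526, -0.00770388]), 'gripper_force': 0.0, 'width': 86.57528551974663}
top [ 364.53833312  102.60363799 1196.92315818]
station 0.86 [552.4  37.5  87.5]
spent_center 0.86 [569.2  39.8  95.6]
fresh_center 0.77 [ 569.1 -274.9   64. ]
other_center 0.75 [ 477.8 -270.4   70.5]
stand 0.67 [ 521.2 -259.4   13.1]
tray 0.75 [511.  282.6   2.1]
reagent 0.91 [691.  243.   87.1]
beaker 0.97 [ 697.6 -278.    51.8]
jar 0.62 [579.3 448.6  73.8]
scene [1365.36674703  501.52082036  862.88444266]
station 0.58 [621.4  53.8  77.1]
spent_center 0.67 [575.7  37.7  97. ]
fresh_center 0.84 [ 582.4 -273.7   49.1]
other_center 0.83 [ 495.8 -264.9   53.1]
stand 0.9 [ 545.5 -261.3   15.9]
tray 0.84 [501.9 274.6   5. ]
reagent 0.86 [723.4 246.9  75.9]
beaker 0.76 [ 698.  -260.5   58.4]
jar 0.64 [605.9 454.   54.8]
```

View pics/top0.png

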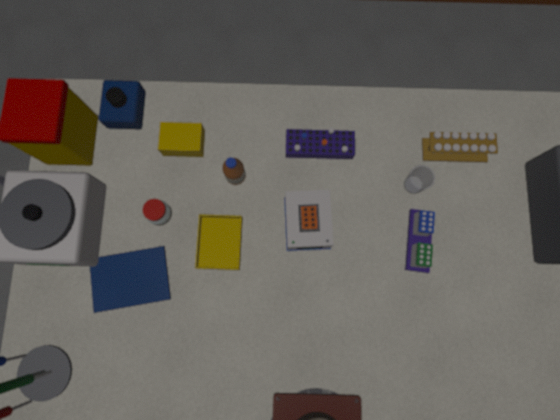

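View pics/scene0.png

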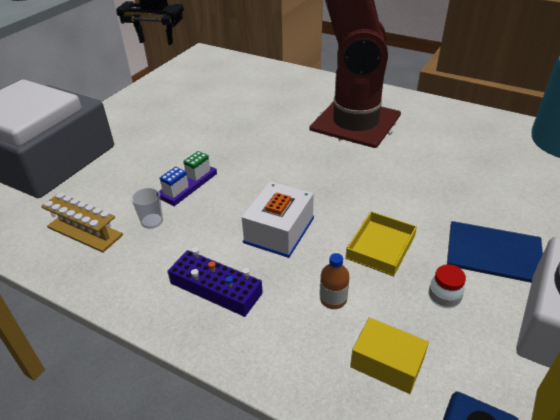

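Top view: the orange cartridge is at about (309,218), the blue at (426,222), the green at (423,255), the tray at (219,242) and the bottle at (233,170). The scene view agrees. Next I'll refine these positions by colour.

```bash
cat >> h.py <<'E'
def rect(p,lo,hi,box,z):
    h=cv2.cvtColor(p['pixels'],cv2.COLOR_RGB2HSV); m=cv2.inRange(h,lo,hi)
    k=np.zeros_like(m);u0,v0,u1,v1=box;k[v0:v1,u0:u1]=255;m&=k
    pts=cv2.findNonZero(m)
    if pts is None: return None
    n,L,st,_=cv2.connectedComponentsWithStats(cv2.morphologyEx(m,cv2.MORPH_CLOSE,np.ones((3,3),np.uint8)))
    i=1+np.argmax(st[1:,4]); vv,uu=np.where(L==i)
    W=np.array([back(p,(u,v),z)[:2] for u,v in zip(uu,vv)],np.float32)
    hull=cv2.convexHull(W); M=cv2.moments(hull); r=cv2.minAreaRect(W)
    return len(W),(M['m10']/M['m00'],M['m01']/M['m00']),r
E
python3 - <<'E'
from h import *
p=shot('top'); K=np.array(p['K']);print(K[0,0])
a=lambda *x:np.array(x)
for n,lo,hi,b,z in[('spent',a(0,120,60),a(18,255,255),(290,195,330,240),96),('fresh',a(95,110,60),a(120,255,255),(412,205,440,238),68),('green',a(45,80,30),a(85,255,255),(410,238,440,275),68),('tray',a(18,100,60),a(38,255,255),(190,208,250,278),35),('stand',a(120,80,20),a(150,255,255),(400,200,440,280),18),('white',a(0,0,125),a(179,60,255),(280,188,335,250),85)]:
    print(n,rect(p,lo,hi,b,z))
c=cv2.resize(p['pixels'][185:285,180:450],None,fx=2.9,fy=2.9,interpolation=cv2.INTER_CUBIC)
cv2.imwrite('pics/crop.png',cv2.cvtColor(c,cv2.COLOR_RGB2BGR))
E
```

```text
424.9691470785248
spent (350, (568.7744727010112, 33.80372257039417), ((568.8984375, 33.910789489746094), (60.58871841430664, 40.21895217895508), 4.314310073852539))
fresh (183, (570.066534424041, -284.33478355793153), ((569.7431640625, -284.3829650878906), (37.815040588378906, 57.029335021972656), 87.3563461303711))
green (191, (481.58540409363366, -274.4829750872189), ((481.3592224121094, -274.861083984375), (38.38700485229492, 58.35379409790039), 83.74420166015625))
tray (2374, (505.6444291379102, 277.10419961605703), ((505.7673034667969, 276.944091796875), (119.8066177368164, 149.70172119140625), 89.5644760131836))
stand (458, (516.7478622342541, -275.8286641936731), ((525.950439453125, -279.47247314453125), (62.55309295654297, 169.91629028320312), 83.865234375))
white (1712, (574.0953714708951, 28.241051347514635), ((573.9552612304688, 26.42272186279297), (152.63601684570312, 130.09637451171875), 3.7216222286224365))
```

View pics/crop.png

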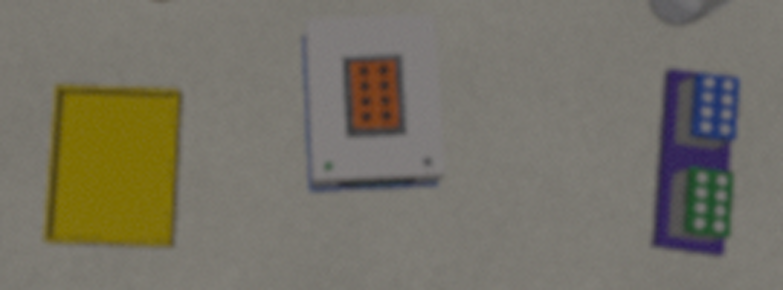

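Checks against the given sizes:

| Item | Centre (x, y) mm | Measured size mm | Yaw |
|---|---|---|---|
| Used cartridge | (569, 34) | 60.6 x 40.2 | +4° |
| New cartridge | (570, -284) | within a few mm of nominal | -6° |
| Tray | (506, 277) | 150 x 120 | about 0° |

Next I'll move above the bay with the fingers shut.

Call:
{"api": "send_rows", "payload": {"deltas": [[[0.027,0.047,0],[0,0,-0.023]],[[0.027,0.047,0],[0,0,-0.023]],[[0.027,0.047,0],[0,0,-0.023]],[[0.027,0.047,0],[0,0,-0.023]],[[0.027,0.047,0],[0,0,-0.023]],[[0.027,0.047,0],[0,0,-0.023]],[[0.027,0.047,0],[0,0,-0.023]],[[0.027,0.047,0],[0,0,-0.023]],[[0.027,0.047,0],[0,0,-0.023]],[[0.027,0.047,0],[0,0,-0.023]]], "fingers": 1, "force": 20}}

```text
clock: 2.3
eef_pos: [463.3, -149.3, 222.9]
ee_rot: [0.999, 0.035, 0.0, 0.0]
ft_force: [0.4, -0.4, 0.2]
width: 1.9
gripper_force: 0.0
```

Call:
{"api": "send_rows", "payload": {"deltas": [[[0.027,0.047,-0.02],[0,0,0]],[[0.027,0.047,-0.025],[0,0,0]],[[0.027,0.047,-0.025],[0,0,0]],[[0.025,0.044,-0.02],[0,0,0]],[[0,0,-0.01],[0,0,0]],[[0,0,0],[0,0,0]]]}}

```text
clock: 3.05
eef_pos: [567.9, 33.7, 121.7]
ee_rot: [0.999, 0.035, -0.001, 0.0]
ft_force: [0.5, -0.6, 0.5]
width: 0.3
gripper_force: 0.0
```

Call:
{"api": "send_rows", "payload": {"deltas": [[[0.001,0,-0.01],[0,0,0]],[[0,0,-0.008],[0,0,0]],[[0,0,-0.004],[0,0,0]],[[0,0,-0.003],[0,0,0]],[[0,0,-0.002],[0,0,0]],[[0,0,-0.002],[0,0,0]],[[0,0,0],[0,0,0]]]}}

```text
clock: 3.92
eef_pos: [569.6, 34.1, 94.2]
ee_rot: [0.999, 0.035, 0.0, 0.0]
ft_force: [-3.4, -0.8, 6.2]
width: 0.5
gripper_force: 3.4
```

Call:
{"api": "send_rows", "payload": {"deltas": [[[0,0,-0.002],[0,0,0]],[[0,0,-0.002],[0,0,0]],[[0,0,-0.002],[0,0,0]],[[0,0,0],[0,0,0]]]}}

```text
clock: 4.42
eef_pos: [569.6, 34.1, 88.3]
ee_rot: [0.999, 0.035, 0.0, 0.0]
ft_force: [-3.6, -2.1, 8.4]
width: 0.3
gripper_force: 3.8
```

Call:
{"api": "send_rows", "payload": {"deltas": [[[0,0,-0.0015],[0,0,0]],[[0,0,0],[0,0,0]]]}}

```text
clock: 4.68
eef_pos: [569.6, 34.1, 86.9]
ee_rot: [0.999, 0.035, 0.0, 0.0]
ft_force: [-3.9, -1.2, 8.4]
width: 0.4
gripper_force: 3.9
```

Call:
{"api": "send_rows", "payload": {"deltas": [[[0,0,-0.001],[0,0,0]],[[0,0,0],[0,0,0]]]}}

```text
clock: 4.92
eef_pos: [569.6, 34.1, 85.9]
ee_rot: [0.999, 0.035, 0.0, 0.0]
ft_force: [-4.2, -1.3, 7.4]
width: 0.3
gripper_force: 4.0
```

Call:
{"api": "send_rows", "payload": {"deltas": [[[0,0,-0.001],[0,0,0]],[[0,0,0],[0,0,0]]]}}

```text
clock: 5.18
eef_pos: [569.6, 34.1, 84.9]
ee_rot: [0.999, 0.035, 0.0, 0.0]
ft_force: [-3.5, -0.7, 8.2]
width: 0.5
gripper_force: 4.1
```

Call:
{"api": "send_rows", "payload": {"deltas": [[[0,0,-0.001],[0,0,0]],[[0,0,0],[0,0,0]]]}}

```text
clock: 5.42
eef_pos: [569.6, 34.1, 83.9]
ee_rot: [0.999, 0.035, 0.0, 0.0]
ft_force: [-4.2, -0.2, 8.5]
width: 0.1
gripper_force: 4.1
```

Call:
{"api": "send_rows", "payload": {"deltas": [[[0,0,-0.001],[0,0,0]],[[0,0,0],[0,0,0]]]}}

```text
clock: 5.68
eef_pos: [569.6, 34.1, 82.9]
ee_rot: [0.999, 0.035, 0.0, 0.0]
ft_force: [-4.9, -1.6, 8.7]
width: 0.3
gripper_force: 4.2
```

Call:
{"api": "send_rows", "payload": {"deltas": [[[0,0,-0.001],[0,0,0]],[[0,0,0],[0,0,0]]]}}

```text
clock: 5.92
eef_pos: [569.7, 34.1, 82.4]
ee_rot: [0.999, 0.035, 0.0, 0.0]
ft_force: [-5.9, -2.0, 13.9]
width: 0.3
gripper_force: 6.3
```

Call:
{"api": "send_rows", "payload": {"deltas": [[[0,0,-0.0005],[0,0,0]],[[0,0,0],[0,0,0]]]}}

```text
clock: 6.18
eef_pos: [569.7, 34.0, 82.3]
ee_rot: [0.999, 0.035, 0.0, 0.0]
ft_force: [-7.5, -1.5, 16.8]
width: 0.3
gripper_force: 8.3
```

Call:
{"api": "send_rows", "payload": {"deltas": [[[0,0,0.006],[0,0,0]],[[0,0,0.01],[0,0,0]],[[0,0,0.01],[0,0,0]],[[0,0,0.015],[0,0,0]],[[0,0,0.03],[0,0,0]],[[0,0,0],[0,0,0]]]}}

```text
clock: 6.92
eef_pos: [571.2, 34.6, 154.5]
ee_rot: [0.999, 0.035, 0.002, -0.0]
ft_force: [0.6, 0.5, 0.3]
width: 0.5
gripper_force: 0.0
```

```bash
python3 - <<'E'
from h import *
p=shot('scene'); 
for l in['spent_center','ejector']:
    for r in optics.search_frame(p,l)[:1]: print(l,round(r['p'],2),toW(p,r['xyz']).round(1))
c=cv2.resize(p['pixels'][130:270,220:340],None,fx=4,fy=4)
cv2.imwrite('pics/pop.png',cv2.cvtColor(c,cv2.COLOR_RGB2BGR))
E
```

```text
spent_center 0.93 [582.2  37.9 111.5]
ejector 0.36 [624.3  56.9  72.4]
```

View pics/pop.png

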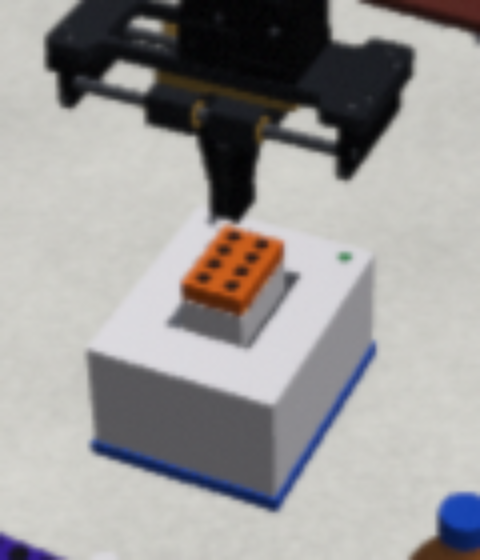

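The used cartridge has popped up; its orange top stands proud at about (237,265) in the crop. Next: open, go down and grip.

Call:
{"api": "send_rows", "payload": {"deltas": [[[0,0,0],[0,0,0]],[[0,0,0],[0,0,0]],[[0,0,0],[0,0,0]],[[0,0,0],[0,0,0]],[[0,0,0],[0,0,0]],[[0,0,0],[0,0,0]]], "fingers": 0}}

```text
clock: 7.82
eef_pos: [569.6, 34.2, 151.6]
ee_rot: [0.999, 0.035, 0.0, -0.0]
ft_force: [-0.6, -0.7, -0.2]
width: 52.7
gripper_force: 0.0
```

Call:
{"api": "send_rows", "payload": {"deltas": [[[0,0,0],[0,0,0]],[[0,0,0],[0,0,0]],[[0,0,-0.005],[0,0,0]],[[0,0,-0.015],[0,0,0]],[[0,0,-0.02],[0,0,0]],[[0,0,-0.015],[0,0,0]],[[0,0,-0.006],[0,0,0]],[[0,0,0],[0,0,0]]]}}

```text
clock: 8.82
eef_pos: [569.3, 34.3, 90.0]
ee_rot: [0.999, 0.035, -0.0, -0.0]
ft_force: [1.4, -0.5, 0.8]
width: 87.1
gripper_force: 0.0
```

Call:
{"api": "send_rows", "payload": {"deltas": [[[0,0,0],[0,0,0]],[[0,0,0],[0,0,0]],[[0,0,0],[0,0,0]],[[0,0,0],[0,0,0]],[[0,0,0],[0,0,0]],[[0,0,0],[0,0,0]],[[0,0,0],[0,0,0]],[[0,0,0],[0,0,0]]], "fingers": 1, "force": 20}}

```text
clock: 9.82
eef_pos: [569.6, 34.1, 90.6]
ee_rot: [0.999, 0.035, -0.0, 0.0]
ft_force: [0.5, 0.9, 1.4]
width: 39.5
gripper_force: 20.0
```

Call:
{"api": "send_rows", "payload": {"deltas": [[[0,0,0.008],[0,0,0]],[[0,0,0.016],[0,0,0]],[[0,0,0.02],[0,0,0]],[[0,0,0.02],[0,0,0]],[[0,0,0.008],[0,0,0]],[[0,0,0],[0,0,0]]]}}

```text
clock: 10.58
eef_pos: [570.0, 34.3, 163.5]
ee_rot: [0.999, 0.035, 0.001, 0.0]
ft_force: [0.2, -0.3, -1.3]
width: 39.5
gripper_force: 20.0
```

Call:
{"api": "send_rows", "payload": {"deltas": [[[-0.005,0.015,0],[0,0,0]],[[-0.01,0.035,0],[0,0,0]],[[-0.01,0.04,0],[0,0,-0.02]],[[-0.01,0.04,0],[0,0,-0.02]],[[-0.01,0.04,0],[0,0,-0.02]],[[-0.01,0.04,0],[0,0,0]],[[-0.005,0.023,0],[0,0,0]],[[-0.004,0.01,0],[0,0,0]],[[0,0,0],[0,0,0]],[[0,0,0],[0,0,0]]]}}

```text
clock: 11.82
eef_pos: [506.0, 275.9, 162.3]
ee_rot: [1.0, 0.005, -0.0, 0.0]
ft_force: [1.4, 0.1, -0.8]
width: 40.0
gripper_force: 20.0
```

```bash
python3 - <<'E'
from h import *
s=readout.read_state(); print(s['eef_pos'],s['width'],s['ft_force'])
shot('scene','carry.png')
E
```

```text
[505.95487635 275.93434955 162.30789739] 40.01412787249952 [ 1.38663864  0.05668931 -0.7505158 ]
```

View pics/carry.png

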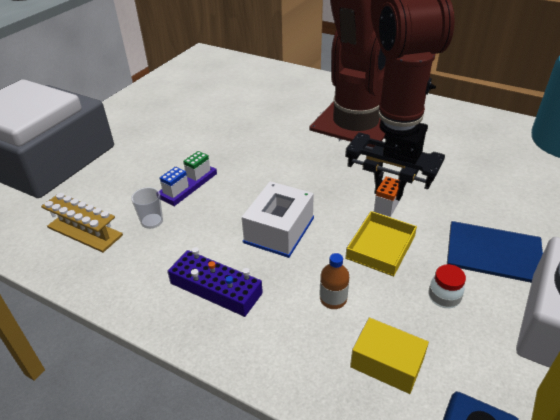

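The cartridge hangs upright in the gripper at (387,193), above the tray. The bay at (280,207) is empty. Next I'll lower it.

Call:
{"api": "send_rows", "payload": {"deltas": [[[0,0.001,-0.02],[0,0,0]],[[0,0,-0.035],[0,0,0]],[[0,0,-0.03],[0,0,0]],[[0,0,-0.02],[0,0,0]],[[0,0,-0.008],[0,0,0]],[[0,0,-0.004],[0,0,0]],[[0,0,-0.002],[0,0,0]],[[0,0,-0.002],[0,0,0]],[[0,0,0],[0,0,0]]]}}

```text
clock: 13.0
eef_pos: [505.7, 278.3, 41.8]
ee_rot: [1.0, 0.005, 0.0, -0.0]
ft_force: [0.9, 0.6, -0.6]
width: 40.1
gripper_force: 20.0
```

Call:
{"api": "send_rows", "payload": {"deltas": [[[0,0,-0.001],[0,0,0]],[[0,0,-0.001],[0,0,0]],[[0,0,0],[0,0,0]]]}}

```text
clock: 13.38
eef_pos: [505.6, 278.2, 39.6]
ee_rot: [1.0, 0.005, 0.0, -0.0]
ft_force: [0.0, 0.1, 0.0]
width: 39.5
gripper_force: 20.0
```

Call:
{"api": "send_rows", "payload": {"deltas": [[[0,0,-0.001],[0,0,0]],[[0,0,0],[0,0,0]]]}}

```text
clock: 13.62
eef_pos: [505.6, 278.3, 39.6]
ee_rot: [1.0, 0.005, 0.0, 0.0]
ft_force: [-3.7, -3.2, 10.7]
width: 39.6
gripper_force: 20.0
```

On the tray floor. Release and go up.

Call:
{"api": "send_rows", "payload": {"deltas": [[[0,0,0.001],[0,0,0]],[[0,0,0],[0,0,0]],[[0,0,0],[0,0,0]],[[0,0,0],[0,0,0]],[[0,0,0],[0,0,0]],[[0,0,0],[0,0,0]],[[0,0,0],[0,0,0]]], "fingers": 0}}

```text
clock: 14.5
eef_pos: [505.6, 278.2, 39.5]
ee_rot: [1.0, 0.005, -0.0, 0.0]
ft_force: [0.4, 0.5, -0.3]
width: 86.6
gripper_force: 0.0
```

Call:
{"api": "send_rows", "payload": {"deltas": [[[0,0,0.01],[0,0,0]],[[0,0,0.03],[0,0,0]],[[0,0,0.04],[0,0,0]],[[0,0,0.05],[0,0,0]],[[0,0,0.03],[0,0,0]],[[0.003,-0.03,0],[0,0,-0.02]],[[0.006,-0.05,0],[0,0,-0.02]],[[0.006,-0.05,0],[0,0,-0.02]],[[0.006,-0.05,0],[0,0,-0.02]],[[0.006,-0.05,0],[0,0,-0.02]]]}}

```text
clock: 15.75
eef_pos: [532.7, 46.7, 200.5]
ee_rot: [0.999, -0.045, 0.001, -0.0]
ft_force: [-0.1, 0.3, -0.6]
width: 87.3
gripper_force: 0.0
```

Call:
{"api": "send_rows", "payload": {"deltas": [[[0.006,-0.05,0],[0,0,-0.016]],[[0.006,-0.05,0],[0,0,0]],[[0.006,-0.05,0],[0,0,0]],[[0.006,-0.05,0],[0,0,0]],[[0.006,-0.05,0],[0,0,0]],[[0.006,-0.05,0],[0,0,0]],[[0.001,-0.03,0],[0,0,0]],[[0,-0.002,0],[0,0,0]],[[0,0,0],[0,0,0]]]}}

```text
clock: 16.88
eef_pos: [569.8, -282.8, 200.0]
ee_rot: [0.999, -0.052, 0.0, -0.0]
ft_force: [0.5, 0.3, -1.3]
width: 87.0
gripper_force: 0.0
```

```bash
python3 - <<'E'
from h import *
s=readout.read_state(); print(s['eef_pos'],s['ee_rot'],s['width'])
p=shot('scene','chk.png')
for l in['spent_center','fresh_center']:
    for r in optics.search_frame(p,l)[:1]: print(l,round(r['p'],2),toW(p,r['xyz']).round(1))
t=shot('top'); a=lambda *x:np.array(x)
print(rect(t,a(0,120,60),a(18,255,255),(195,208,250,278),64))
print(rect(t,a(0,0,0),a(179,255,75),(297,200,322,236),85))
print(np.round(cv2.cvtColor(t['pixels'],cv2.COLOR_RGB2GRAY)[200:240:2,296:324:2]))
c=np.hstack([cv2.resize(p['pixels'][170:270,235:425],None,fx=4,fy=4)]); cv2.imwrite('pics/chk.png',cv2.cvtColor(c,cv2.COLOR_RGB2BGR))
E
```

```text
[ 569.81939992 -282.76238014  199.95240538] [ 9.98637136e-01 -5.21889155e-02  2.41677114e-04 -3.60701255e-04] 86.95231038622083
spent_center 0.68 [527.  285.8  56.5]
fresh_center 0.81 [ 582.6 -275.2   52.6]
(329, (504.41094111075256, 277.96069166525456), ((504.2918701171875, 277.9032287597656), (56.50312423706055, 40.09621810913086), 1.5241658687591553))
(473, (568.5495364937964, 34.01707019250741), ((568.7232055664062, 33.964317321777344), (68.84064483642578, 49.04783248901367), 4.550848007202148))
[[127 126 126 127 128 126 126 126 128 125 127 126 127 125]
 [126 127 127 127 127 126 125 125 125 124 125 126 127 126]
 [126 114 108 107 102 101  98  95  92  90  85 106 125 127]
 [128  92  67  70  71  71  70  72  72  73  69  97 125 128]
 [129  95  68  80  79  76  77  76  73  78  76  95 125 126]
 [128  98  61  62  66  60  63  62  59  71  77  90 125 128]
 [130  97  57  58  58  57  55  58  59  68  76  86 124 128]
 [129 100  59  58  57  56  61  56  57  65  78  85 125 129]
 [128 102  60  57  58  56  61  57  57  64  79  82 123 129]
 [127 106  59  59  56  58  59  56  57  66  79  82 122 127]
 [129 109  65  55  60  57  59  55  58  62  80  78 119 127]
 [128 112  63  56  57  61  58  59  57  64  80  72 117 129]
 [127 114  61  59  58  59  58  58  58  62  81  75 115 127]
 [128 120  66  57  58  59  58  59  57  61  78  76 113 127]
 [127 121  66  60  57  57  62  62  58  63  75  75 114 129]
 [127 118  69  58  59  62  59  62  63  65  73  75 113 127]
 [127 126 106 105 110 110 111 112 115 116 119 124 125 126]
 [127 126 128 129 129 127 128 128 127 127 127 127 128 125]
 [127 128 129 127 129 125 128 127 126 127 128 127 127 128]
 [129 128 127 128 125 127 128 127 127 128 128 127 126 128]]
```

View pics/chk.png

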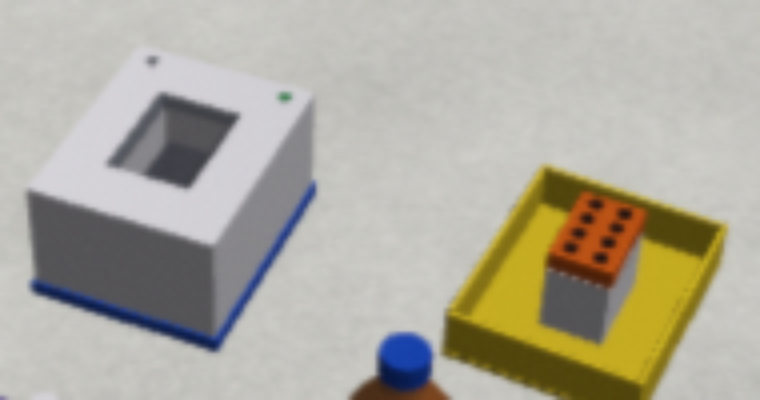

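The used cartridge stands upright in the tray, at about (600,270) in the crop, and its centre measures (504,278). Bay mouth confirmed at (569,34). Next I'll fetch the blue one.

Call:
{"api": "send_rows", "payload": {"deltas": [[[0,-0.001,-0.02],[0,0,0]],[[0,0,-0.045],[0,0,0]],[[0,0,-0.04],[0,0,0]],[[0,0,-0.03],[0,0,0]],[[0,0,-0.015],[0,0,0]],[[0,0,-0.006],[0,0,0]],[[0,0,0],[0,0,0]],[[0,0,0],[0,0,0]]]}}

```text
clock: 18.08
eef_pos: [570.3, -285.1, 44.7]
ee_rot: [0.999, -0.053, 0.001, 0.0]
ft_force: [1.2, -0.6, 1.2]
width: 87.1
gripper_force: 0.0
```

Call:
{"api": "send_rows", "payload": {"deltas": [[[0,0,0],[0,0,0]],[[0,0,0],[0,0,0]],[[0,0,0],[0,0,0]],[[0,0,0],[0,0,0]],[[0,0,0],[0,0,0]],[[0,0,0],[0,0,0]],[[0,0,0],[0,0,0]],[[0,0,0],[0,0,0]]], "fingers": 1, "force": 20}}

```text
clock: 19.08
eef_pos: [569.4, -285.3, 43.6]
ee_rot: [0.999, -0.053, -0.0, 0.0]
ft_force: [-0.1, -2.3, 0.1]
width: 39.5
gripper_force: 20.0
```

Call:
{"api": "send_rows", "payload": {"deltas": [[[0,0,0.008],[0,0,0]],[[0,0,0.02],[0,0,0]],[[0,0,0.03],[0,0,0]],[[0,0,0.03],[0,0,0]],[[0,0,0.015],[0,0,0]],[[0,0.02,0.005],[0,0,0.02]],[[0,0.04,0],[0,0,0.03]],[[0,0.045,0],[0,0,0.03]],[[0,0.045,0],[0,0,0.03]],[[0,0.045,0],[0,0,0.03]]]}}

```text
clock: 20.32
eef_pos: [568.4, -86.4, 150.6]
ee_rot: [1.0, 0.019, -0.001, -0.0]
ft_force: [0.5, -0.2, -2.3]
width: 39.8
gripper_force: 19.9
```

Call:
{"api": "send_rows", "payload": {"deltas": [[[0,0.045,0],[0,0,0.03]],[[0,0.04,0],[0,0,0.009]],[[0,0.025,0],[0,0,0]],[[0,0.01,0],[0,0,0]],[[0,0.003,0],[0,0,0]],[[0,0,0],[0,0,0]],[[0,0,0],[0,0,0]]]}}

```text
clock: 21.2
eef_pos: [569.6, 32.0, 151.4]
ee_rot: [0.999, 0.036, -0.0, 0.0]
ft_force: [0.4, 1.3, -1.5]
width: 39.7
gripper_force: 20.0
```

```bash
python3 - <<'E'
from h import *
s=readout.read_state(); print(s['eef_pos'],s['ee_rot'],s['width'],s['ft_force'])
p=shot('scene')
c=cv2.resize(p['pixels'][110:270,210:350],None,fx=3.7,fy=3.7); cv2.imwrite('pics/ins.png',cv2.cvtColor(c,cv2.COLOR_RGB2BGR))
E
```

```text
[569.59023038  31.98464341 151.42483336] [ 9.99348383e-01  3.60939930e-02 -8.62066638e-05  1.59309280e-04] 39.72769875020611 [ 0.36981598  1.28836201 -1.50474868]
```

View pics/ins.png

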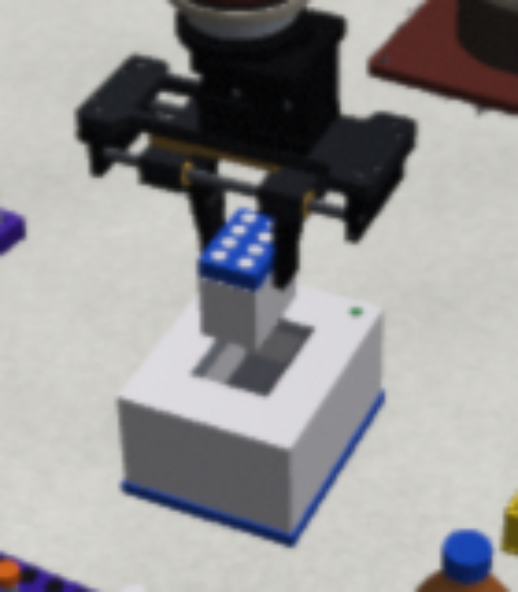

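The blue cartridge is held upright above the bay opening. It hides part of the slot at (255,355). I'll nudge it onto centre and insert.

Call:
{"api": "send_rows", "payload": {"deltas": [[[-0.001,0.002,-0.01],[0,0,0]],[[0,0,-0.015],[0,0,0]],[[0,0,-0.005],[0,0,0]],[[0,0,-0.005],[0,0,0]],[[0,0,0],[0,0,0]]]}}

```text
clock: 21.88
eef_pos: [568.4, 35.2, 116.2]
ee_rot: [0.999, 0.037, -0.0, -0.0]
ft_force: [0.7, 0.5, -0.9]
width: 40.0
gripper_force: 20.0
```

Call:
{"api": "send_rows", "payload": {"deltas": [[[0,0,-0.004],[0,0,0]],[[0,0,-0.004],[0,0,0]],[[0,0,-0.004],[0,0,0]],[[0,0,-0.003],[0,0,0]],[[0,0,0],[0,0,0]]]}}

```text
clock: 22.5
eef_pos: [571.2, 34.3, 104.7]
ee_rot: [0.999, 0.036, 0.003, 0.001]
ft_force: [-1.9, -3.1, 9.3]
width: 39.8
gripper_force: 20.0
```

Call:
{"api": "send_rows", "payload": {"deltas": [[[0.001,0,0.002],[0,0,0]],[[0,0,0],[0,0,0]]]}}

```text
clock: 22.75
eef_pos: [570.1, 34.3, 103.9]
ee_rot: [0.999, 0.036, 0.001, 0.001]
ft_force: [0.7, -4.0, -0.2]
width: 39.8
gripper_force: 20.0
```

Call:
{"api": "send_rows", "payload": {"deltas": [[[0.0005,-0.001,-0.002],[0,0,0]],[[0,0,-0.002],[0,0,0]],[[0,0,0],[0,0,0]]]}}

```text
clock: 23.12
eef_pos: [569.7, 34.1, 98.9]
ee_rot: [0.999, 0.037, -0.0, -0.0]
ft_force: [1.1, -2.2, -3.5]
width: 40.1
gripper_force: 20.0
```

Call:
{"api": "send_rows", "payload": {"deltas": [[[0,-0.0005,-0.003],[0,0,0]],[[0,0,-0.003],[0,0,0]],[[0,0,-0.001],[0,0,0]],[[0,0,0],[0,0,0]]]}}

```text
clock: 23.62
eef_pos: [569.9, 34.0, 92.4]
ee_rot: [0.999, 0.037, -0.0, -0.0]
ft_force: [0.5, -0.3, -2.0]
width: 39.9
gripper_force: 20.0
```

Call:
{"api": "send_rows", "payload": {"deltas": [[[0,0,-0.001],[0,0,0]],[[0,0,0],[0,0,0]],[[0,0,0],[0,0,0]],[[0,0,0],[0,0,0]],[[0,0,0],[0,0,0]],[[0,0,0.01],[0,0,0]],[[0,0,0.02],[0,0,0]],[[0,0,0.02],[0,0,0]]], "fingers": 0}}

```text
clock: 24.62
eef_pos: [570.4, 33.8, 143.6]
ee_rot: [0.999, 0.037, 0.001, -0.0]
ft_force: [-0.3, 0.1, -0.2]
width: 86.5
gripper_force: 0.0
```

Call:
{"api": "send_rows", "payload": {"deltas": [[[0,0,0],[0,0,0]],[[0,0,0],[0,0,0]],[[0,0,0],[0,0,0]],[[0,0,0],[0,0,0]],[[0,0,0],[0,0,0]],[[0,0,0],[0,0,0]],[[0,0,0],[0,0,0]],[[0,0,0],[0,0,0]],[[0,0,0],[0,0,0]],[[0,0,0],[0,0,0]]], "fingers": 1}}

```text
clock: 25.88
eef_pos: [570.1, 33.7, 141.6]
ee_rot: [0.999, 0.037, 0.0, -0.0]
ft_force: [-0.7, -0.5, 0.9]
width: 1.5
gripper_force: 0.0
```

```bash
python3 - <<'E'
from h import *
s=readout.read_state(); print(s['eef_pos'],s['width'])
p=shot('scene')
c=cv2.resize(p['pixels'][110:270,210:350],None,fx=3.7,fy=3.7); cv2.imwrite('pics/ins2.png',cv2.cvtColor(c,cv2.COLOR_RGB2BGR))
E
```

```text
[570.07748492  33.72406809 141.5752825 ] 1.5378559758447023
```

View pics/ins2.png

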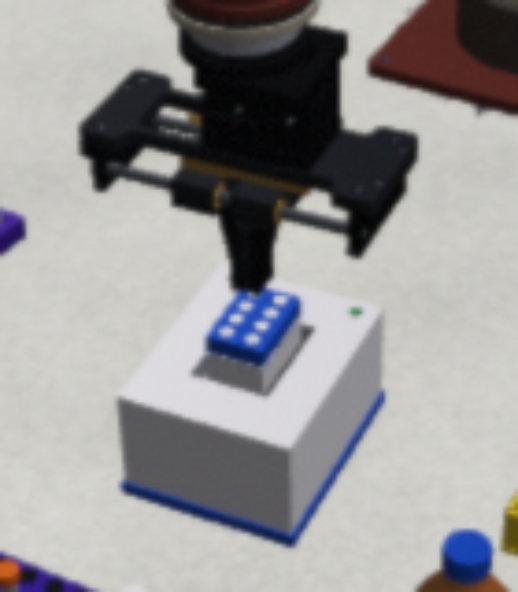

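The blue cartridge sits on the raised plate, square in the slot at (253,330). Next I'll press: quickly to about 90 mm, then feel for the stop.

Call:
{"api": "send_rows", "payload": {"deltas": [[[0,0,-0.01],[0,0,0]],[[0,0,-0.01],[0,0,0]],[[0,0,-0.004],[0,0,0]],[[0,0,-0.003],[0,0,0]],[[0,0,-0.003],[0,0,0]],[[0,0,-0.003],[0,0,0]],[[0,0,-0.003],[0,0,0]],[[0,0,-0.003],[0,0,0]],[[0,0,0],[0,0,0]]]}}

```text
clock: 27.05
eef_pos: [569.9, 33.7, 102.7]
ee_rot: [0.999, 0.037, -0.0, 0.0]
ft_force: [-3.6, 0.3, 5.4]
width: 0.5
gripper_force: 2.6
```

Call:
{"api": "send_rows", "payload": {"deltas": [[[0,0,-0.002],[0,0,0]],[[0,0,-0.002],[0,0,0]],[[0,0,-0.002],[0,0,0]],[[0,0,-0.002],[0,0,0]],[[0,0,-0.002],[0,0,0]],[[0,0,0],[0,0,0]]]}}

```text
clock: 27.8
eef_pos: [569.9, 33.7, 92.9]
ee_rot: [0.999, 0.037, -0.0, 0.0]
ft_force: [-2.5, -0.6, 5.8]
width: 0.5
gripper_force: 3.4
```

Call:
{"api": "send_rows", "payload": {"deltas": [[[0,0,-0.0015],[0,0,0]],[[0,0,-0.0015],[0,0,0]],[[0,0,-0.0015],[0,0,0]],[[0,0,0],[0,0,0]]]}}

```text
clock: 28.3
eef_pos: [569.9, 33.7, 88.5]
ee_rot: [0.999, 0.037, -0.0, 0.0]
ft_force: [-4.2, -0.9, 7.5]
width: 0.6
gripper_force: 3.7
```

Call:
{"api": "send_rows", "payload": {"deltas": [[[0,0,-0.001],[0,0,0]],[[0,0,0],[0,0,0]]]}}

```text
clock: 28.55
eef_pos: [570.0, 33.7, 87.6]
ee_rot: [0.999, 0.037, -0.0, 0.0]
ft_force: [-4.5, -0.2, 8.3]
width: 0.6
gripper_force: 3.8
```

Call:
{"api": "send_rows", "payload": {"deltas": [[[0,0,-0.001],[0,0,0]],[[0,0,0],[0,0,0]]]}}

```text
clock: 28.8
eef_pos: [570.0, 33.7, 86.6]
ee_rot: [0.999, 0.037, -0.0, 0.0]
ft_force: [-4.0, -0.8, 7.9]
width: 0.5
gripper_force: 3.9
```

Call:
{"api": "send_rows", "payload": {"deltas": [[[0,0,-0.001],[0,0,0]],[[0,0,0],[0,0,0]]]}}

```text
clock: 29.05
eef_pos: [570.0, 33.7, 85.6]
ee_rot: [0.999, 0.037, -0.0, 0.0]
ft_force: [-5.4, -0.3, 7.8]
width: 0.2
gripper_force: 3.9
```

Call:
{"api": "send_rows", "payload": {"deltas": [[[0,0,-0.001],[0,0,0]],[[0,0,0],[0,0,0]]]}}

```text
clock: 29.3
eef_pos: [570.0, 33.7, 84.6]
ee_rot: [0.999, 0.037, -0.0, 0.0]
ft_force: [-5.4, 0.1, 8.3]
width: -0.1
gripper_force: 4.0
```

Call:
{"api": "send_rows", "payload": {"deltas": [[[0,0,-0.001],[0,0,0]],[[0,0,0],[0,0,0]]]}}

```text
clock: 29.55
eef_pos: [570.0, 33.7, 83.6]
ee_rot: [0.999, 0.037, -0.0, 0.0]
ft_force: [-5.7, -0.2, 7.7]
width: 0.7
gripper_force: 4.1
```

Call:
{"api": "send_rows", "payload": {"deltas": [[[0,0,-0.001],[0,0,0]],[[0,0,0],[0,0,0]]]}}

```text
clock: 29.8
eef_pos: [570.0, 33.7, 82.7]
ee_rot: [0.999, 0.037, -0.0, 0.0]
ft_force: [-4.3, -0.5, 9.0]
width: 0.7
gripper_force: 4.5
```

Call:
{"api": "send_rows", "payload": {"deltas": [[[0,0,-0.001],[0,0,0]],[[0,0,0],[0,0,0]]]}}

```text
clock: 30.05
eef_pos: [570.1, 33.7, 82.4]
ee_rot: [0.999, 0.037, 0.0, 0.0]
ft_force: [-8.4, -0.9, 15.3]
width: 0.2
gripper_force: 7.6
```

Call:
{"api": "send_rows", "payload": {"deltas": [[[0,0,-0.0005],[0,0,0]],[[0,0,0],[0,0,0]]]}}

```text
clock: 30.3
eef_pos: [570.1, 33.7, 82.3]
ee_rot: [0.999, 0.037, 0.0, 0.0]
ft_force: [-10.0, -1.7, 18.7]
width: 0.7
gripper_force: 9.6
```

Call:
{"api": "send_rows", "payload": {"deltas": [[[0,0,0.004],[0,0,0]],[[0,0,0.006],[0,0,0]],[[0,0,0.01],[0,0,0]],[[0,0,0.03],[0,0,0]],[[0,0,0.04],[0,0,0]],[[0,0,0.03],[0,0,0]],[[0,0,0],[0,0,0]],[[0,0,0],[0,0,0]]]}}

```text
clock: 31.3
eef_pos: [569.9, 33.6, 200.1]
ee_rot: [0.999, 0.037, -0.0, 0.0]
ft_force: [-0.2, 0.5, -1.1]
width: 0.7
gripper_force: 0.0
```

```bash
python3 - <<'E'
from h import *
p=shot('scene')
c=cv2.resize(p['pixels'][110:280,210:430],None,fx=3.4,fy=3.4); cv2.imwrite('pics/end.png',cv2.cvtColor(c,cv2.COLOR_RGB2BGR))
for l in['spent_center','fresh_center']:
    for r in optics.search_frame(p,l)[:1]: print(l,round(r['p'],2),toW(p,r['xyz']).round(1))
E
```

```text
spent_center 0.67 [529.8 281.1  55.1]
fresh_center 0.62 [576.2  37.   94.6]
```

View pics/end.png

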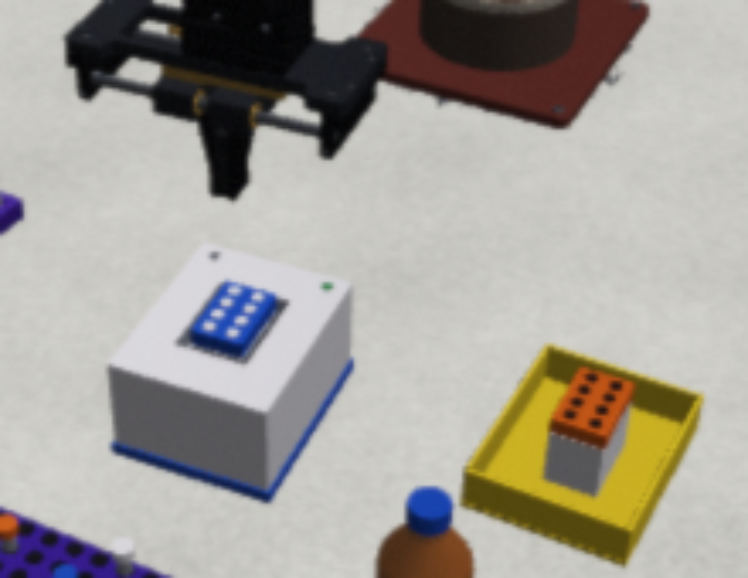

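The blue cartridge at (235,318) stays down at its held height. The used one stands upright in the tray at (590,430), and the gripper is clear, so I'm handing in.

```bash
python3 -c "
from h import *
print(robot.sign_off())"
```

```text
the job is handed in; nothing more can be done
None
```

The cartridge change is done and handed in at about 31 s: the used orange-topped cartridge stands upright in the yellow tray, and the blue one is held down in the bay after a press of about 19 N; the sign-off call gave no verdict.

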